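# Park the tub shaker and let its clamp off

### The arm

A 7-joint arm with a two-finger parallel gripper is mounted at the origin on the work surface. World frame = base frame: x ahead of the robot, y to its left, z up, the work surface at z = 0. Lengths are in m, angles in rad, forces in N, time in s.
With the tool pointing down it reaches from about 0.425 to 0.875 m from the base axis. Payload 4.7 kg.
Tool frame: the origin (TCP) lies midway between the tips of the shut fingers; the grasp point (between the pads) lies 19 mm behind it (ctrl.grip_point_offset is the distance from the TCP to the grasp point, in m); z points along the fingers, y is the line along which they close (so a half turn about z gives the same grasp; the last joint's range is limited). The gripper opens to 87 mm and grips with 3 to 60 N. Pads are 19 mm wide; open, the fingers measure 117 mm over their backs; the gripper's body (75 mm by 190 mm) begins 51 mm behind the grasp point.
Start: joints at [1.359, 0.321, -0.07, 1.45, 0.023, 1.371, -0.057], TCP at [0.146, -0.634, 0.223] pointing down, gripper open.
Joint ranges: [-2.86, 2.86], [-0.3, 2.09], [-1.38, 1.24], [0.06, 2.45], [-1.56, 4.7], [0.09, 2.05], [-2.69, 2.69]. Speed limits (rad/s): [2.57, 2.57, 3.14, 3.14, 3.14, 3.14, 3.14].

### API

Orientations are given as a rotation vector (axis times angle).
In Python, from bench import ctrl gives the robot as it stands.
- The arm moves only by the tool move_arm, never from a script. Its argument "increments" is text: rows parted by semicolons, each of 7 numbers parted by spaces: the shift along the world's x, y, z in mm, then the turn, a rotation vector about the world's x, y, z in degrees, then the closure in counts, from 0 (fully open) to 255 (shut). A call has exactly 8 rows; each row shifts and turns the commanded pose from where the row before left it; what a row does not reach is not made up. A row lasts 1/12 s, in which the tool goes at most 41.7 mm and 7.16 degrees, less where a joint would pass 70% of its speed; a pose out of reach is approached as far as the arm can. A call with a gripper value outside its range is refused whole. The fingers move at their own pace and stop on an object; "grip_force" is the grip in N (left out, the last holds). Time passes only in rows, so rows that do not move let the fingers close, or fill a call up. It gives the time, the measured TCP pose, the force, the opening and the grip force at its end, in the units of the state.
- ctrl.get_state(): the state, without advancing time (a new reading comes with each control period).
- ctrl.get_image(name): name is "scene" or "top"; returns a dict with "frame" (384x512x3 uint8, red, green, blue), "depth" (384x512 float32, m along the optical axis (not along the pixel's ray), 0 where there is no reading), "fx", "fy", "cx", "cy" (pixels), "position" and "orientation" of the camera in the world. Camera axes: x right, y down, z forward; pixel columns grow to the right and rows downward; lengths in m; the calibration is good to about 2 mm. A picture is of the moment at which its call begins.
- ctrl.close_job(): hands the job in; it is judged then, once.
Trained networks look in a picture, given as the dict that the camera call returned (one of the last four; its "shot" number tells which), for a name from the list of things; names that differ only in an ending like _2 or _b are one class to them, and where a whole thing is asked for, a point or a joint stands for the part that bears it (a point fixed in the world has none). Each returns a list of dicts, best first, with "score" (0 to 1); they miss things now and then, are a little off and sometimes report something else, mostly with a low value. They report only what shows in the picture. A call takes as long as a camera call. They do not tell look-alikes from the thing itself.
- ctrl.find_in(target, picture): "centre" ([x, y, z] in m, in world coordinates, good to about 4 mm: the middle of the surface that is visible of it).
- ctrl.silhouettes(target, picture): "region" (384x512 bool, what is visible of it).
The state is a dict: "time": time; "joint_positions": joint angles; "qd": joint speeds; "joint_torque": joint torques, N m; "position": TCP position; "tool_rot": TCP orientation; "ft_force": force on the tool from outside, world axes, zero at the start; "torque": the same for the moment, N m; "grip_width": opening from 0.0 (shut) to 1.0 (fully open); "grip_force": force on a finger pad.
Only numpy, scipy, OpenCV 4.12 (cv2) and the standard library are available. Lean on these libraries where they do the work, as an engineer would, in place of code of your own. Each camera call takes 0.05 s, during which the arm holds its last target. There are 200 camera calls.

### The job

The tub of rubber has been shaken: feel the shaker's gear lever through its zigzag gate from the fast slot (red dot), by way of the slow lane (yellow dot), fully home to the end of the parking slot (green dot), never forcing it against the gate. Then press the yellow thumb pad to hold the pawl off the ratchet wheel until the clamp jaw has sprung fully back, and let the pawl drop onto the wheel again. Leave the tub standing in its place on the deck and do not disturb the cup, bottle or spatula.

Things in the scene. Friction and masses are not known exactly. Their poses are not given: they have to be found in the camera images.
- shaker: Bench tub shaker, bolted down: blue casting 240 x 460 mm, 90 high. Origin: its underside; z up; positions here are in its frame, mm. White motor cowl, x -75 to 75, y -10 to 104, top z 270, with a terminal box (y to 116, z 201 to 251) so close above the gear lever that a gripper must lean 25 to 45 deg towards +y to take the knob. Aluminium deck, top z 106, y -266 to -16, carries tub and clamp.
- lever_knob (a point): Centre of the red ball knob, 28 mm across, atop the gear lever, a steel rod 9 mm thick. The lever leans both ways about a pivot at (0, 150, 15) of the shaker, 160 mm below the knob, so the knob moves on an arc. Friction holds it where it is left; moving it takes 2 to 3 N at the knob. At the start it stands in the fast slot, on the cowl's side.
- gate_mid (a point): Nominal middle of the steel gate plate (6 mm thick) at (0, 150, 95) of the shaker, 80 mm above the lever's pivot: the knob moves twice as far as the rod does here. Axes as the shaker's. The plate was set by hand in long holes: the whole zigzag lies up to 10 mm (20 mm at the knob) nearer -x or +x than nominal, so feel for its stops. Over 60 N of rod on plate, some 30 N at the knob, is forcing.
- lever_shift (a joint): Lean of the lever along the shaker's x, rad, plus towards +x. Nominal places of the rod's middle in the gate, mm from gate_mid (slots 12 wide): fast slot (red dot) y -9, x -38 to a stop at -7.5; crossing there to the slow lane (yellow) y +9, on to its stop at x +10.5; crossing back there to the parking slot (green) y -9, which ends at x +36. Start -0.31 to -0.24 rad; home in park over 0.31.
- lever_select (a joint): Lean of the gear lever along the shaker's y, rad, plus towards +y (away from the cowl). About -0.11 in the fast and parking slots, +0.11 in the slow lane.
- ratchet_axis (a point): Axis (along the shaker's x) of the steel ratchet wheel, radius 35 mm, 10 thick, 12 teeth, at (35, -205, 143) of the shaker; its top turns towards -y as the jaw goes back.
- pawl_pad (a point): Middle of the top of the yellow thumb pad, 24 x 26 mm, on the pawl's tail; at rest at (35, -292, 191) of the shaker, nothing above it. The pawl turns about a level pin at (35, -250, 173); its nose lies on the top of the ratchet wheel. Pressing the pad down 9 mm lifts the nose clear of the teeth, 16 mm is its stop; it takes 3 to 10 N and springs back by itself.
- pawl (a joint): Pawl angle, rad: 0 down in the teeth, about 0.21 just clear of them, 0.40 at its stop.
- jaw (a joint): How far the red clamp jaw has gone back from the tub (towards the shaker's -y), m: 0 clamped, 0.023 fully back. Its spring drives it back in about 2 s while the pawl is held off; a pawl let down early catches the next tooth.
- tub: Teal lidded tub of rubber, 94 mm across, 113 mm high, standing on the deck at (0, -100, 106) of the shaker between a rubber V-block (on its +y side) and the jaw (on its -y side). Origin: centre of its underside.
- cup: Bystander: white mixing cup, 90 mm across the rim, 100 mm high, standing beyond the shaker. Origin: centre of its underside.
- bottle: Bystander: teal bottle, 72 mm across, 170 mm high, standing beyond the shaker. Origin: centre of its underside.
- spatula: Bystander: spatula 200 mm long, lying on the table at the shaker's +y end. Origin: its middle, underside; x along it.
There are look-alikes about, which are no part of the job. Leave any orange or purple look-alike of the tub alone.

How it is judged:
On the way, in this order (a step that is already met when the one before it is completed fails the run):
1. the gear lever has crossed into the slow lane (value of joint lever_select above 0.07 rad and value of joint lever_shift above -0.2 rad), for 0.1 s.
2. the gear lever is home in the parking slot (value of joint lever_select below -0.07 rad and value of joint lever_shift above 0.285 rad), for 0.2 s.
3. the pawl is held off and the clamp jaw has gone back (value of joint jaw above 0.02 m), for 0.1 s.
At the end, for the whole second after the job is handed in: Gear lever parked (lever_shift over 0.285, lever_select under -0.07 rad), jaw back over 20 mm, pawl down on the wheel (under 0.06 rad), tub at rest on the deck, upright within 0.06 rad and within 10 mm of where it stood (all of step 2 and value of joint jaw above 0.02 m and value of joint pawl below 0.06 rad and z of tub in the frame of shaker above 0.1 m and distance of tub from where it was at the start of the episode below 0.01 m and angle between tub's own z axis and vertical below 0.06 rad and linear speed of tub below 0.02 m/s); the robot touches nothing.
It fails at once if the gear lever was forced against its gate with more than 60 N (contact force between lever_shift_c0 and gate above 60 N).
It fails at once if the cup, bottle or spatula was pushed more than 20 mm or tipped over (distance of any of cup, bottle, spatula from where it was at the start of the episode above 0.02 m or angle between any of cup, bottle's own z axis and vertical above 0.5 rad).
It also fails if it takes over 72 s, if anything falls off the work surface, if the arm or the gripper's body presses on something with over 40 N, if the wrist force passes 120 N, or if a joint passes its speed limit or range.

## Working session

There is one attempt and no reset: what is moved stays moved. The work goes in short steps, Python scripts to look and compute and a tool call to move; the robot and the scene stay as the last step left them, time stands still between calls to the robot, and variables do not carry over. Pictures are saved under pics/ and viewed, at most 10 in all, crops included, and the job is handed in when it is done.

Besides the shell and the picture viewer there is one more tool, called after "Emit:" in YAML: its name, and indented under it one key for each argument. move_arm: Moves the arm, as the interface text tells. Its arguments: {"type":"object","properties":{"increments":{"type":"string"},"grip_force":{"type":"number"}},"required":["increments"]}

```bash
ls; mkdir -p pics; cat > h.py <<'E'
import numpy as np,cv2
from bench import ctrl
from scipy.spatial.transform import Rotation as R
def rot(o):
    o=np.array(o)
    if o.shape==(3,3): return o
    return R.from_rotvec(o).as_matrix() if o.size==3 else R.from_quat(o).as_matrix()
def cloud(p):
    d=p["depth"];v,u=np.mgrid[:d.shape[0],:d.shape[1]]
    c=np.stack([(u-p["cx"])/p["fx"]*d,(v-p["cy"])/p["fy"]*d,d],-1)
    return c@rot(p["orientation"]).T+np.array(p["position"])
E
python3 - <<'E'
from h import *
s=ctrl.get_state();print({k:np.round(v,3) for k,v in s.items()})
ims=[]
for n in("scene","top"):
    p=ctrl.get_image(n);ims.append(p["frame"]);print(n,p["position"],p["orientation"],p["fx"])
    for t in("shaker","lever_knob","ratchet_axis","pawl_pad","tub","cup","bottle","spatula"):
        try:print(t,[(np.round(r["centre"],3).tolist(),round(r["score"],2)) for r in ctrl.find_in(t,p)])
        except Exception as e:print(t,e)
    cv2.imwrite(f"pics/{n}.png",p["frame"][...,::-1])
E
```

```text
pics
{'time': np.float64(0.0), 'joint_positions': array([ 1.359,  0.322, -0.07 ,  1.452,  0.023,  1.371, -0.057]), 'qd': array([-0.001,  0.   , -0.001, -0.   , -0.001,  0.001,  0.   ]), 'joint_torque': array([-1.0000e-03, -4.9129e+01, -4.0400e-01, -3.1254e+01, -6.4000e-02,
        4.4000e-02,  0.0000e+00]), 'position': array([ 0.145, -0.633,  0.221]), 'tool_rot': array([-3.12e+00, -3.54e-01,  1.00e-03]), 'ft_force': array([ 0.701,  0.226, -0.343]), 'torque': array([-0.003, -0.02 , -0.003]), 'grip_force': np.float64(0.0), 'grip_width': np.float64(0.996)}
scene [1.31345992 0.11652213 0.70854282] [-1.62333166 -1.72585766  0.88843533] 371.03115452488703
shaker [([0.628, 0.023, 0.106], 0.83)]
lever_knob [([0.532, 0.146, 0.16], 0.49), ([0.627, 0.02, 0.11], 0.47)]
ratchet_axis [([0.632, 0.023, 0.102], 0.81)]
pawl_pad [([0.569, -0.26, 0.186], 0.46)]
tub [([0.572, -0.088, 0.206], 0.8), ([0.806, 0.005, 0.114], 0.78), ([0.311, -0.151, 0.114], 0.75), ([0.537, -0.352, 0.09], 0.58)]
cup [([0.762, 0.14, 0.066], 0.63)]
bottle [([0.775, -0.161, 0.096], 0.66)]
spatula [([0.62, 0.322, 0.004], 0.85)]
top [0.304185   0.03219296 1.38985164] [-2.18849681  2.01944621 -0.21906465] 403.21864709818186
shaker [([0.52, -0.002, 0.106], 0.58)]
lever_knob [([0.521, 0.148, 0.174], 0.48), ([0.515, -0.004, 0.104], 0.25)]
ratchet_axis [([0.513, -0.008, 0.107], 0.85)]
pawl_pad [([0.568, -0.264, 0.188], 0.42)]
tub [([0.504, -0.355, 0.115], 0.89), ([0.545, -0.09, 0.22], 0.83), ([0.768, -0.001, 0.116], 0.61), ([0.321, -0.15, 0.114], 0.61), ([0.521, 0.145, 0.177], 0.31)]
cup [([0.762, 0.147, 0.047], 0.98)]
bottle [([0.736, -0.164, 0.109], 0.57), ([0.537, -0.173, 0.164], 0.32)]
spatula [([0.622, 0.325, 0.004], 0.96)]
```

View pics/scene.png

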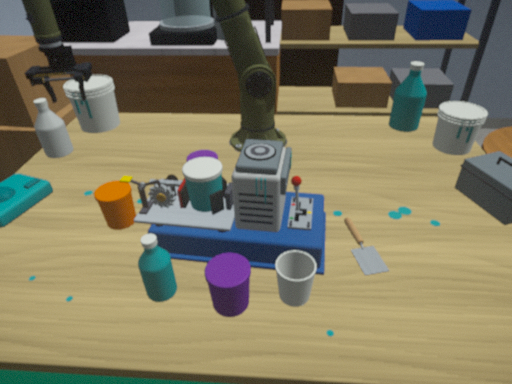

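View pics/top.png

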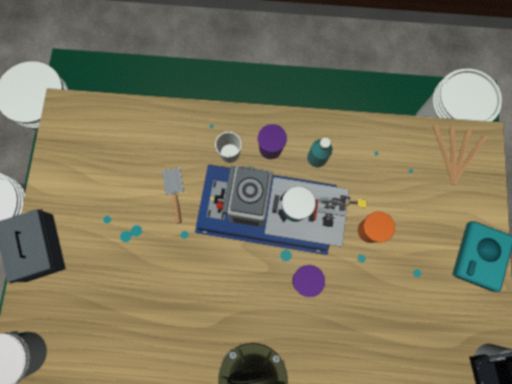

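The scene shows the shaker, with its lever (about 296,182) on the right of the cowl and the pawl pad (125,180) at the left. The top view has the knob at (220,205) and the pad at (362,203). I'll fit the shaker pose next.

```bash
python3 - <<'E'
from h import *
P=[ctrl.get_image(n) for n in("scene","top")]
for p in P:
    c=cloud(p).reshape(-1,3);f=p["frame"].reshape(-1,3).astype(int)
    box=(abs(c[:,0]-.54)<.25)&(abs(c[:,1])<.36)
    def rect(m,l):
        q=c[m&box]
        if len(q)<5:print(l,len(q));return
        print(l,len(q),[np.round(x,4) for x in cv2.minAreaRect((q[:,:2]*1000).astype(np.float32))],'zmed',np.median(q[:,2]).round(4), 'mean',q.mean(0).round(4))
    rect((c[:,2]>.262)&(c[:,2]<.28),'cowl')
    rect((c[:,2]>.083)&(c[:,2]<.112)&(c[:,0]>.41)&(c[:,0]<.68)&(c[:,1]>-.225)&(f.max(1)>0),'cast+deck')
    blue=(f[:,2]>f[:,0]*1.8)&(f[:,2]>f[:,1]*1.4)&(c[:,2]>.08)&(c[:,2]<.1);rect(blue,'blue')
    rect((c[:,2]>.21)&(c[:,2]<.235)&(c[:,1]<-.03)&(c[:,1]>-.16)&(f.min(1)>120),'lid')
    red=(f[:,0]>110)&(f[:,1]<60)&(f[:,2]<60)&(c[:,1]>.08);rect(red&(c[:,2]>.13),'knob')
    yel=(f[:,0]>150)&(f[:,1]>130)&(f[:,2]<80);rect(yel&(c[:,2]>.15),'pad')
    print(c[red&box].round(3).tolist()[:25])
im=P[0]["frame"][130:270,120:340];cv2.imwrite("pics/c0.png",cv2.resize(im,None,fx=3.6,fy=3.6,interpolation=2)[...,::-1])
E
```

```text
cowl 1235 [array([558.392 ,  53.1083]), array([ 94.4934, 131.6294]), np.float64(84.7891)] zmed 0.2713 mean [0.5717 0.0533 0.2716]
cast+deck 5454 [array([556.1028,  -4.6749]), array([438.5909, 218.8606]), np.float64(86.2173)] zmed 0.0891 mean [0.6059 0.019  0.0948]
blue 2766 [array([559.9128,  -1.9403]), array([432.0125, 210.9059]), np.float64(85.2588)] zmed 0.0866 mean [0.6244 0.0608 0.0863]
lid 722 [array([547.902 , -93.7108]), array([93.699 , 97.3767]), np.float64(3.0848)] zmed 0.2198 mean [ 0.552  -0.0918  0.2194]
knob 35 [array([533.4386, 141.7735]), array([18.7448, 11.1013]), np.float64(72.9914)] zmed 0.1785 mean [0.5346 0.1419 0.1783]
pad 63 [array([ 566.2386, -287.2332]), array([25.7532, 21.6716]), np.float64(88.5161)] zmed 0.1914 mean [ 0.5669 -0.2858  0.1912]
[[0.531, 0.139, 0.184], [0.533, 0.141, 0.185], [0.528, 0.144, 0.182], [0.53, 0.134, 0.18], [0.533, 0.136, 0.182], [0.532, 0.139, 0.182], [0.531, 0.141, 0.181], [0.533, 0.144, 0.182], [0.534, 0.146, 0.183], [0.532, 0.134, 0.178], [0.532, 0.136, 0.179], [0.532, 0.139, 0.179], [0.535, 0.141, 0.181], [0.534, 0.144, 0.18], [
[... 898 characters left out ...]
1807]
pad 58 [array([ 561.7203, -286.8142]), array([26.4534, 19.9638]), np.float64(87.6505)] zmed 0.1907 mean [ 0.5622 -0.2865  0.1905]
[[0.533, 0.149, 0.174], [0.533, 0.145, 0.177], [0.533, 0.142, 0.18], [0.532, 0.139, 0.183], [0.529, 0.151, 0.18], [0.529, 0.148, 0.18], [0.529, 0.145, 0.182], [0.529, 0.141, 0.183], [0.529, 0.138, 0.183], [0.526, 0.15, 0.18], [0.526, 0.147, 0.182], [0.525, 0.144, 0.185], [0.527, 0.141, 0.179], [0.527, 0.138, 0.178], [0.526, 0.135, 0.187], [0.523, 0.15, 0.18], [0.522, 0.147, 0.183], [0.522, 0.144, 0.184], [0.523, 0.141, 0.182], [0.523, 0.138, 0.184], [0.519, 0.15, 0.182], [0.519, 0.147, 0.182], [0.52, 0.144, 0.182], [0.52, 0.141, 0.183], [0.52, 0.138, 0.182]]
```

View pics/c0.png

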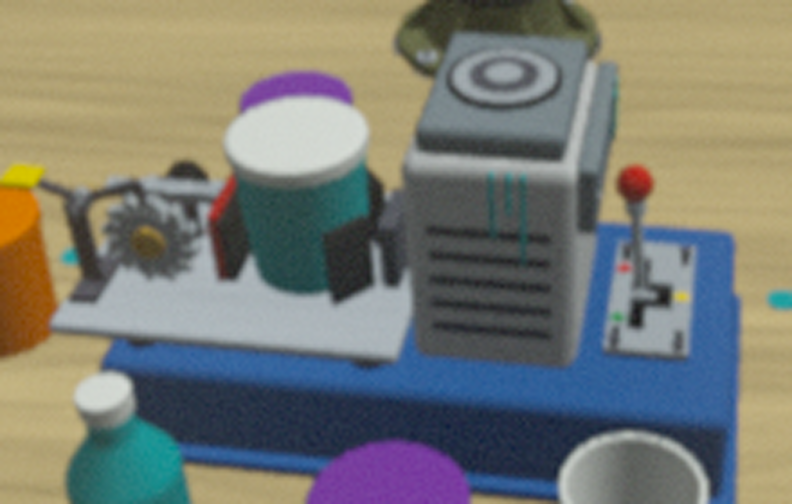

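Shaker pose: yaw −4.8°, origin (0.554, 0.0067). The tub, cowl, pad and knob all agree with it. I'll move high around the bystanders.

Emit:
move_arm:
  increments: "22 24 24 0 0 5 0;22 24 24 0 0 5 0;22 24 24 0 0 5 0;22 24 24 0 0 5 0;22 24 24 0 0 5 0;22 24 24 0 0 5 0;22 24 24 0 0 5 0;22 24 24 0 0 5 0"

```text
time: 1.67
position: [0.3223, -0.44, 0.4161]
tool_rot: [2.809, 1.406, -0.0]
ft_force: [1.3, -0.9, -0.2]
grip_width: 0.995
grip_force: 0.0
```

Emit:
move_arm:
  increments: "20 36 4 0 0 4 0;20 36 4 0 0 4 0;20 36 4 0 0 4 0;20 36 4 0 0 4 0;20 36 4 0 0 4 0;20 36 4 0 0 4 0;20 36 4 0 0 4 0;20 36 4 0 0 4 0"

```text
time: 2.33
position: [0.482, -0.1515, 0.4472]
tool_rot: [2.313, 2.124, -0.0]
ft_force: [0.6, -0.7, -0.1]
grip_width: 1.001
grip_force: 0.0
```

Emit:
move_arm:
  increments: "6 40 -5 -4.98 0.41 0 0;6 40 -5 -4.98 0.41 0 0;6 40 -5 -4.98 0.41 0 0;6 40 -5 -4.98 0.41 0 0;6 40 -5 -4.98 0.41 0 0;6 40 -5 -4.98 0.41 0 0;6 40 -5 -4.98 0.41 0 0;6 40 -5 -4.98 0.41 0 0"

```text
time: 3.0
position: [0.5245, 0.1242, 0.4065]
tool_rot: [1.966, 1.821, -0.615]
ft_force: [0.5, -1.0, -0.3]
grip_width: 1.003
grip_force: 0.0
```

```bash
cat >> h.py <<'E'
psi=np.deg2rad(-4.8);X=np.array([np.cos(psi),np.sin(psi),0]);Y=np.array([-np.sin(psi),np.cos(psi),0]);Z=np.array([0,0,1.]);O=np.array([.554,.0067,0])
def sh(p): d=np.array(p)-O;return np.array([d@X,d@Y,d[2]])*1000
def wo(q): q=np.array(q)/1000;return O+q[0]*X+q[1]*Y+q[2]*Z
def st(lean=40):
    s=ctrl.get_state();M=rot(s["tool_rot"]);t=np.deg2rad(lean)
    zt=-np.sin(t)*Y-np.cos(t)*Z;yt=X;T=np.stack([np.cross(yt,zt),yt,zt],1)
    g=s["position"]-ctrl.grip_point_offset*M[:,2]
    print("t",round(s["time"],2),"tcp",s["position"].round(4),"grip_sh",sh(g).round(1),"F",s["ft_force"].round(1),"w",round(s["grip_width"],3),"gf",round(s["grip_force"],1))
    print("q",s["joint_positions"].round(2),"toolz",M[:,2].round(3),"tooly",M[:,1].round(3),"turn to lean deg",np.rad2deg(R.from_matrix(T@M.T).as_rotvec()).round(1))
    return s,g,M
E
python3 -c "
from h import *
st()"
```

```text
t 3.0 tcp [0.5245 0.1242 0.4065] grip_sh [-39.1 125.1 422. ] F [ 0.5 -1.  -0.3] w 1.003 gf 0.0
q [-0.08  0.34 -0.69  1.26  0.65  2.04 -0.69] toolz [-0.055 -0.558 -0.828] tooly [ 0.997 -0.08  -0.012] turn to lean deg [-5.9 -0.2 -0.2]
```

Emit:
move_arm:
  increments: "0.5 18 -12 0 0 0 0;0.5 18 -12 0 0 0 0;0.5 18 -15 0 0 0 0;0.5 18 -20 0 0 0 0;0.5 5 -25 -1 0 0 0;0.5 5 -25 -1 0 0 0;0.5 0 -25 -2 0 0 0;0 0 -25 -2 0 0 0"

```text
time: 3.67
position: [0.5285, 0.2013, 0.2496]
tool_rot: [1.905, 1.741, -0.691]
ft_force: [-0.6, 0.2, -0.2]
grip_width: 1.002
grip_force: 0.0
```

```bash
python3 - <<'E'
from h import *
st()
p=ctrl.get_image("top")
c=cloud(p).reshape(-1,3);f=p["frame"].reshape(-1,3).astype(int)
m=(f[:,0]>110)&(f[:,1]<60)&(f[:,2]<60)&(c[:,1]>.11)&(c[:,1]<.18)&(abs(c[:,0]-.54)<.1)&(c[:,2]>.13)
q=c[m];print(len(q),q.mean(0),sh(q.mean(0)))
p=ctrl.get_image("scene")
im=p["frame"][100:270,200:400];cv2.imwrite("pics/c1.png",cv2.resize(im,None,fx=3.5,fy=3.5,interpolation=2)[...,::-1])
E
```

```text
t 3.67 tcp [0.5285 0.2013 0.2496] grip_sh [-41.7 203.8 263.9] F [-0.6  0.2 -0.2] w 1.002 gf 0.0
q [-0.25  0.55 -0.67  1.36  0.72  1.94 -0.99] toolz [-0.054 -0.642 -0.765] tooly [ 0.996 -0.089  0.004] turn to lean deg [0.1 0.2 0.3]
32 [0.52434506 0.14291886 0.17994667] [-40.94943511 133.25965776 179.94667408]
```

View pics/c1.png

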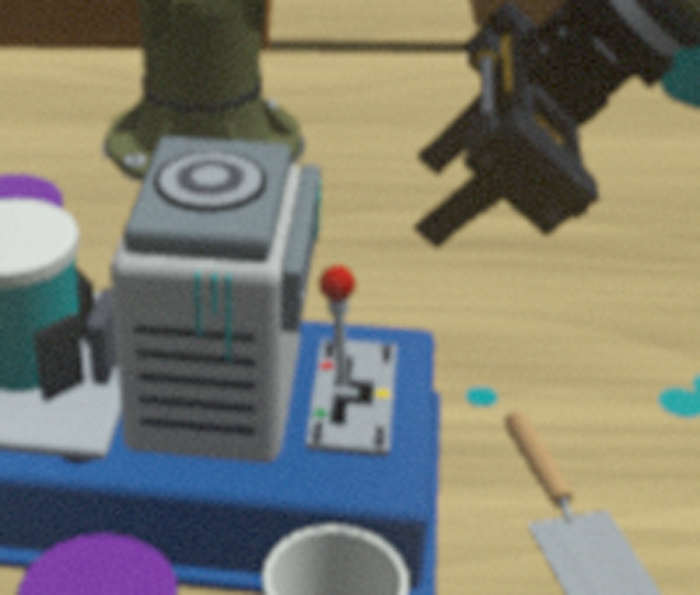

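The picture shows the gripper leaning about 40° with clear space around it, and the knob at about (338,283) ahead. I'll go in along the tool axis.

Emit:
move_arm:
  increments: "-1.2 -6 -16.9 0 0 0 0;-1.2 -14.1 -16.9 0 0 0 0;-1.2 -14.1 -16.9 0 0 0 0;-1 -11.5 -13.8 0 0 0 0;-0.8 -10.2 -12.3 0 0 0 0;-0.6 -7.7 -9.2 0 0 0 0;-0.4 -5.1 -6.1 0 0 0 0;-0.2 -2.6 -3.1 0 0 0 0"

```text
time: 4.43
position: [0.5221, 0.129, 0.1558]
tool_rot: [1.907, 1.74, -0.691]
ft_force: [0.7, -0.2, -0.2]
grip_width: 0.998
grip_force: 0.0
```

```bash
python3 - <<'E'
from h import *
st()
p=ctrl.get_image("scene")
im=p["frame"][130:250,220:370];cv2.imwrite("pics/c2.png",cv2.resize(im,None,fx=4.5,fy=4.5,interpolation=2)[...,::-1])
E
```

```text
t 4.43 tcp [0.5221 0.129  0.1558] grip_sh [-42.  131.2 170.1] F [ 0.7 -0.2 -0.2] w 0.998 gf 0.0
q [-0.14  0.53 -0.66  1.59  0.73  1.73 -1.02] toolz [-0.055 -0.641 -0.766] tooly [ 0.996 -0.09   0.004] turn to lean deg [0.1 0.2 0.4]
```

View pics/c2.png

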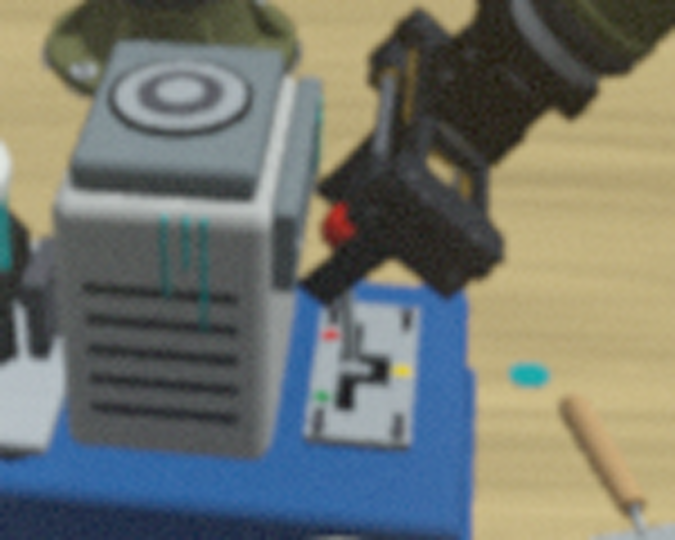

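The knob sits between the fingers at about (340,222). Closing now.

Emit:
move_arm:
  increments: "0 0 0 0 0 0 120;0 0 0 0 0 0 200;0 0 0 0 0 0 255;0 0 0 0 0 0 255;0 0 0 0 0 0 255;0 0 0 0 0 0 255;0 0 0 0 0 0 255;0 0 0 0 0 0 255"
  grip_force: 20

```text
time: 5.15
position: [0.5217, 0.1298, 0.1553]
tool_rot: [1.906, 1.742, -0.692]
ft_force: [0.6, -0.3, -1.0]
grip_width: 0.478
grip_force: 0.0
```

```bash
python3 - <<'E'
from h import *
st()
E
```

```text
t 5.15 tcp [0.5217 0.1298 0.1553] grip_sh [-42.5 132.  169.6] F [ 0.6 -0.3 -1. ] w 0.478 gf 0.0
q [-0.14  0.53 -0.66  1.59  0.73  1.73 -1.02] toolz [-0.055 -0.641 -0.765] tooly [ 0.996 -0.089  0.003] turn to lean deg [0.1 0.2 0.3]
```

Emit:
move_arm:
  increments: "0 0 0 0 0 0 255;0 0 0 0 0 0 255;0 0 0 0 0 0 255;0 0 0 0 0 0 255;0 0 0 0 0 0 255;0 0 0 0 0 0 255;0 0 0 0 0 0 255;0 0 0 0 0 0 255"

```text
time: 5.82
position: [0.5218, 0.1297, 0.1551]
tool_rot: [1.906, 1.742, -0.692]
ft_force: [2.3, -0.7, -2.8]
grip_width: 0.31
grip_force: 20.0
```

```bash
python3 - <<'E'
from h import *
st()
E
```

```text
t 5.82 tcp [0.5218 0.1297 0.1551] grip_sh [-42.3 131.9 169.4] F [ 2.3 -0.7 -2.8] w 0.31 gf 20.0
q [-0.14  0.53 -0.66  1.59  0.73  1.73 -1.02] toolz [-0.055 -0.641 -0.766] tooly [ 0.996 -0.089  0.003] turn to lean deg [0.1 0.2 0.3]
```

Emit:
move_arm:
  increments: "0.6 -0.05 0.15 0 0 0 255;0.6 -0.05 0.15 0 0 0 255;0.6 -0.05 0.15 0 0 0 255;0.6 -0.05 0.15 0 0 0 255;0.6 -0.05 0.15 0 0 0 255;0.6 -0.05 0.15 0 0 0 255;0.6 -0.05 0.15 0 0 0 255;0.6 -0.05 0.15 0 0 0 255"

```text
time: 6.48
position: [0.5256, 0.1294, 0.1562]
tool_rot: [1.906, 1.743, -0.695]
ft_force: [-4.2, -0.5, -3.3]
grip_width: 0.302
grip_force: 20.0
```

Emit:
move_arm:
  increments: "0.5 -0.05 0.1 0 0 0 255;0.5 -0.05 0.1 0 0 0 255;0.5 -0.05 0.1 0 0 0 255;0.5 -0.05 0.1 0 0 0 255;0.5 -0.05 0.1 0 0 0 255;0.5 -0.05 0.1 0 0 0 255;0.5 -0.05 0.1 0 0 0 255;0.5 -0.05 0.1 0 0 0 255"

```text
time: 7.15
position: [0.5306, 0.1287, 0.1577]
tool_rot: [1.906, 1.741, -0.692]
ft_force: [-4.4, -1.3, -2.1]
grip_width: 0.307
grip_force: 20.0
```

```bash
python3 - <<'E'
from h import *
st()
E
```

```text
t 7.15 tcp [0.5306 0.1287 0.1577] grip_sh [-33.6 131.7 172. ] F [-4.4 -1.3 -2.1] w 0.307 gf 20.0
q [-0.14  0.54 -0.65  1.57  0.74  1.74 -1.  ] toolz [-0.055 -0.642 -0.765] tooly [ 0.996 -0.089  0.003] turn to lean deg [0.1 0.2 0.3]
```

```bash
python3 - <<'E'
from h import *
cams={"scene":([1.31345992,.11652213,.70854282],[-1.62333166,-1.72585766,.88843533],371.03),"top":([.304185,.03219296,1.38985164],[-2.18849681,2.01944621,-.21906465],403.22)}
for n,(pos,o,f) in cams.items():
    im=cv2.imread(f"pics/{n}.png").max(2).astype(np.float32)
    M=rot(o)
    def proj(q):
        c=(np.array([wo(x) for x in q])-pos)@M
        return c[:,:2]/c[:,2:]*f+[255.5,191.5]
    g=np.arange(-60,60.1,1);h=np.arange(-26,26.1,1)
    gx,gy=np.meshgrid(g,h);w=15/80*0
    uv=proj(np.stack([gx.ravel(),150+gy.ravel(),np.full(gx.size,98)],1)).astype(np.float32)
    rect=cv2.remap(im,uv[:,0].reshape(gx.shape),uv[:,1].reshape(gx.shape),1)
    def mask(d,e):
        m=np.zeros(gx.shape,bool)
        for a,b,y in((-44,-1.5,-9),(-13.5,16.5,9),(4.5,42,-9)): m|=(gx>a+d)&(gx<b+d)&(abs(gy-e-y)<6)
        for a in(-7.5,10.5): m|=(abs(gx-a-d)<6)&(abs(gy-e)<12)
        return m
    plate=(abs(gx)<58)&(abs(gy)<20)
    res=[]
    for d in np.arange(-14,14.1,1):
        for e in np.arange(-4,4.1,1):
            m=mask(d,e)&(gx>-20);r=plate&~mask(d,e)&(gx>-20)
            res.append((rect[r].mean()-rect[m].mean(),d,e))
    res.sort(reverse=True);print(n,[tuple(np.round(r,1)) for r in res[:8]])
    cv2.imwrite(f"pics/rect_{n}.png",cv2.resize(rect,None,fx=5,fy=5))
E
python3 -c "
import cv2,numpy as np
cv2.imwrite('pics/rr.png',np.vstack([cv2.imread('pics/rect_scene.png'),cv2.imread('pics/rect_top.png')]))"
```

```text
scene [(np.float64(16.2), np.float64(4.0), np.float64(4.0)), (np.float64(16.2), np.float64(3.0), np.float64(4.0)), (np.float64(15.8), np.float64(5.0), np.float64(4.0)), (np.float64(15.7), np.float64(2.0), np.float64(4.0)), (np.float64(15.1), np.float64(6.0), np.float64(4.0)), (np.float64(14.9), np.float64(1.0), np.float64(4.0)), (np.float64(14.0), np.float64(7.0), np.float64(4.0)), (np.float64(13.8), np.float64(0.0), np.float64(4.0))]
top [(np.float64(25.5), np.float64(-1.0), np.float64(-3.0)), (np.float64(25.4), np.float64(-2.0), np.float64(-3.0)), (np.float64(25.3), np.float64(0.0), np.float64(-3.0)), (np.float64(25.2), np.float64(-1.0), np.float64(-4.0)), (np.float64(25.2), np.float64(-2.0), np.float64(-2.0)), (np.float64(25.2), np.float64(-1.0), np.float64(-2.0)), (np.float64(25.1), np.float64(-2.0), np.float64(-4.0)), (np.float64(25.1), np.float64(-3.0), np.float64(-3.0))][ WARN:0@0.909] global loadsave.cpp:1063 imwrite_ Unsupported depth image for selected encoder is fallbacked to CV_8U.
```

View pics/rr.png

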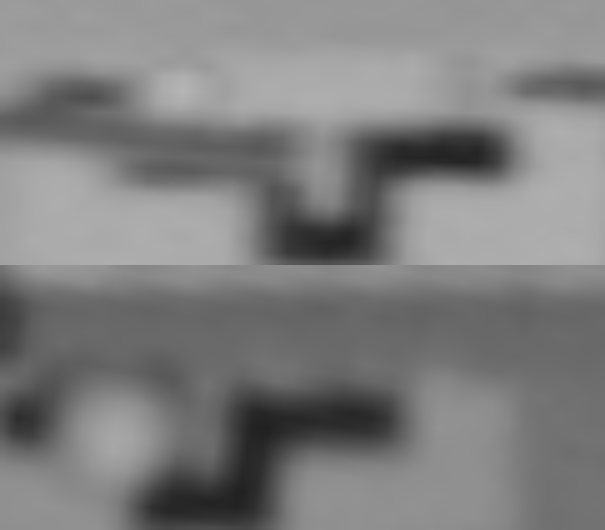

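```bash
python3 - <<'E'
from h import *
for n in("scene","top"):
    p=ctrl.get_image(n);print(n,p["cx"],p["cy"],p["fx"],p["fy"])
    c0=cv2.imread(f"pics/{n}.png").max(2).astype(np.float32);M=rot(p["orientation"])
    gx,gy=np.meshgrid(np.arange(-60,60.1,1),np.arange(-26,26.1,1))
    W=O+(gx[...,None]*X+(150+gy[...,None])*Y)/1000+.098*Z
    c=(W-p["position"])@M
    u=(c[...,0]/c[...,2]*p["fx"]+p["cx"]).astype(np.float32);v=(c[...,1]/c[...,2]*p["fy"]+p["cy"]).astype(np.float32)
    r=cv2.remap(c0,u,v,1)
    for yy in(-9,9): 
        row=r[yy+26-2:yy+26+3].mean(0);print(yy,row[::3].astype(int).tolist())
    row=r[:,60-3:60+4].mean(1);print('col0',row[::2].astype(int).tolist())
    col=r[:,60+20:60+30].mean(1);print('col25',col[::2].astype(int).tolist())
E
```

```text
scene 260.70084830866386 193.9695407101032 371.03115452488703 371.03115452488703
-9 [157, 156, 150, 142, 132, 119, 108, 101, 98, 97, 98, 99, 99, 98, 95, 99, 109, 126, 140, 138, 119, 86, 63, 49, 42, 44, 43, 41, 42, 41, 58, 92, 133, 160, 168, 170, 170, 169, 159, 134, 109]
9 [170, 170, 170, 169, 170, 171, 172, 172, 171, 169, 170, 170, 168, 151, 123, 92, 63, 52, 46, 41, 43, 54, 76, 112, 145, 163, 170, 170, 170, 171, 170, 171, 172, 172, 172, 173, 172, 169, 156, 132, 106]
col0 [168, 170, 172, 171, 165, 150, 131, 116, 115, 117, 118, 118, 114, 112, 96, 71, 44, 39, 48, 76, 120, 159, 176, 183, 184, 183, 171]
col25 [152, 151, 149, 150, 150, 122, 85, 53, 39, 38, 74, 120, 156, 168, 171, 172, 171, 170, 170, 171, 172, 172, 171, 170, 168, 169, 168]
top 250.63456536582373 193.6147767113979 403.21864709818186 403.21864709818186
-9 [143, 138, 120, 83, 54, 54, 75, 104, 131, 148, 157, 160, 155, 142, 125, 112, 109, 105, 84, 54, 36, 35, 41, 45, 49, 48, 46, 46, 50, 65, 98, 126, 142, 145, 144, 143, 139, 133, 119, 114, 114]
9 [143, 143, 144, 143, 144, 145, 144, 144, 144, 142, 137, 123, 91, 61, 49, 47, 47, 47, 46, 47, 56, 81, 115, 136, 143, 144, 144, 144, 144, 144, 144, 144, 143, 143, 143, 142, 138, 133, 122, 115, 112]
col0 [107, 109, 111, 109, 103, 84, 65, 47, 41, 38, 41, 43, 46, 46, 47, 47, 50, 53, 65, 82, 106, 125, 139, 144, 145, 143, 137]
col25 [106, 107, 109, 109, 104, 91, 72, 58, 53, 59, 77, 99, 119, 134, 140, 143, 144, 144, 144, 143, 141, 138, 134, 129, 129, 130, 130]
```

Edges in both images put the gate about 9 mm towards −x, so the fast stop should be near knob x ≈ −33. I'll feel for it in small steps.

Emit:
move_arm:
  increments: "0.3 -0.03 0.06 0 0 0 255;0.3 -0.03 0.06 0 0 0 255;0.3 -0.03 0.06 0 0 0 255;0.3 -0.03 0.06 0 0 0 255;0.3 -0.03 0.06 0 0 0 255;0.3 -0.03 0.06 0 0 0 255;0 0 0 0 0 0 255;0 0 0 0 0 0 255"

```text
time: 7.92
position: [0.5316, 0.1286, 0.1579]
tool_rot: [1.906, 1.741, -0.694]
ft_force: [-7.6, -2.1, -1.2]
grip_width: 0.301
grip_force: 20.0
```

Emit:
move_arm:
  increments: "0.05 0.6 0.07 0 0 0 255;0.05 0.6 0.07 0 0 0 255;0.05 0.6 0.07 0 0 0 255;0.05 0.6 0.07 0 0 0 255;0.05 0.6 0.07 0 0 0 255;0.05 0.6 0.07 0 0 0 255;0.05 0.6 0.07 0 0 0 255;0.05 0.6 0.07 0 0 0 255"

```text
time: 8.58
position: [0.5319, 0.1327, 0.1584]
tool_rot: [1.906, 1.74, -0.696]
ft_force: [-7.1, -2.6, -1.4]
grip_width: 0.307
grip_force: 20.0
```

```bash
python3 - <<'E'
from h import *
st()
E
```

```text
t 8.58 tcp [0.5319 0.1327 0.1584] grip_sh [-32.5 135.7 172.6] F [-7.1 -2.6 -1.4] w 0.307 gf 20.0
q [-0.14  0.54 -0.65  1.56  0.74  1.75 -1.01] toolz [-0.057 -0.643 -0.764] tooly [ 0.996 -0.09   0.001] turn to lean deg [0.2 0.1 0.4]
```

Emit:
move_arm:
  increments: "0.05 0.6 0.06 0 0 0 255;0.05 0.6 0.06 0 0 0 255;0.05 0.6 0.06 0 0 0 255;0.05 0.6 0.06 0 0 0 255;0.05 0.6 0.05 0 0 0 255;0.05 0.6 0.05 0 0 0 255;0.05 0.6 0.05 0 0 0 255;0.05 0.6 0.05 0 0 0 255"

```text
time: 9.25
position: [0.5323, 0.1373, 0.1588]
tool_rot: [1.906, 1.74, -0.696]
ft_force: [-6.5, -2.8, -1.2]
grip_width: 0.305
grip_force: 20.0
```

Emit:
move_arm:
  increments: "0.1 1.2 0 0 0 0 255;0.1 1.2 0 0 0 0 255;0.1 1.2 0 0 0 0 255;0.1 1.2 0 0 0 0 255;0.1 1.2 0 0 0 0 255;0.1 1.2 0 0 0 0 255;0.1 1.2 0 0 0 0 255;0.1 1.2 0 0 0 0 255"

```text
time: 9.92
position: [0.5333, 0.1466, 0.1591]
tool_rot: [1.906, 1.739, -0.696]
ft_force: [-7.2, -3.7, -0.6]
grip_width: 0.307
grip_force: 20.0
```

Emit:
move_arm:
  increments: "0.1 1.2 -0.05 0 0 0 255;0.1 1.2 -0.05 0 0 0 255;0.1 1.2 -0.05 0 0 0 255;0.1 1.2 -0.05 0 0 0 255;0.1 1.2 -0.05 0 0 0 255;0.1 1.2 -0.05 0 0 0 255;0.1 1.2 -0.1 0 0 0 255;0.1 1.2 -0.1 0 0 0 255"

```text
time: 10.58
position: [0.5352, 0.1572, 0.1589]
tool_rot: [1.906, 1.74, -0.691]
ft_force: [-3.2, -1.8, 0.9]
grip_width: 0.307
grip_force: 20.0
```

```bash
python3 - <<'E'
from h import *
st()
E
```

```text
t 10.58 tcp [0.5352 0.1572 0.1589] grip_sh [-31.3 160.4 173.2] F [-3.2 -1.8  0.9] w 0.307 gf 20.0
q [-0.18  0.58 -0.65  1.52  0.74  1.77 -1.03] toolz [-0.054 -0.642 -0.765] tooly [ 0.996 -0.089  0.005] turn to lean deg [0.1 0.3 0.3]
```

Emit:
move_arm:
  increments: "0.05 0.8 -0.08 0 0 0 255;0.05 0.8 -0.08 0 0 0 255;0.05 0.8 -0.08 0 0 0 255;0.05 0.8 -0.08 0 0 0 255;0.05 0.8 -0.08 0 0 0 255;0.05 0.8 -0.08 0 0 0 255;0.05 0.8 -0.08 0 0 0 255;0.05 0.8 -0.08 0 0 0 255"

```text
time: 11.25
position: [0.5354, 0.164, 0.1579]
tool_rot: [1.906, 1.741, -0.691]
ft_force: [-1.9, -1.6, 3.9]
grip_width: 0.306
grip_force: 20.0
```

```bash
python3 - <<'E'
from h import *
st()
E
```

```text
t 11.25 tcp [0.5354 0.164  0.1579] grip_sh [-31.7 167.2 172.3] F [-1.9 -1.6  3.9] w 0.306 gf 20.0
q [-0.19  0.58 -0.65  1.5   0.74  1.78 -1.03] toolz [-0.054 -0.641 -0.765] tooly [ 0.996 -0.089  0.004] turn to lean deg [0.1 0.2 0.3]
```

Emit:
move_arm:
  increments: "1.2 -0.1 0.35 0 0 0 255;1.2 -0.1 0.35 0 0 0 255;1.2 -0.1 0.3 0 0 0 255;1.2 -0.1 0.3 0 0 0 255;1.2 -0.1 0.2 0 0 0 255;1.2 -0.1 0.2 0 0 0 255;1.2 -0.1 0.2 0 0 0 255;1.2 -0.1 0.2 0 0 0 255"

```text
time: 11.92
position: [0.5445, 0.1636, 0.1595]
tool_rot: [1.906, 1.743, -0.692]
ft_force: [-5.5, 1.4, 3.5]
grip_width: 0.304
grip_force: 20.0
```

Emit:
move_arm:
  increments: "1.2 -0.1 0.15 0 0 0 255;1.2 -0.1 0.15 0 0 0 255;1.2 -0.1 0.1 0 0 0 255;1.2 -0.1 0.1 0 0 0 255;1.2 -0.1 0.1 0 0 0 255;1.2 -0.1 0.1 0 0 0 255;1.2 -0.1 0.1 0 0 0 255;1.2 -0.1 0.1 0 0 0 255"

```text
time: 12.58
position: [0.5544, 0.1628, 0.1606]
tool_rot: [1.906, 1.742, -0.691]
ft_force: [-4.4, 1.6, 3.6]
grip_width: 0.303
grip_force: 20.0
```

```bash
python3 - <<'E'
from h import *
st()
E
```

```text
t 12.58 tcp [0.5544 0.1628 0.1606] grip_sh [-12.7 167.6 174.9] F [-4.4  1.6  3.6] w 0.303 gf 20.0
q [-0.19  0.61 -0.64  1.46  0.76  1.79 -1.01] toolz [-0.055 -0.641 -0.766] tooly [ 0.996 -0.088  0.003] turn to lean deg [0.  0.2 0.3]
```

Emit:
move_arm:
  increments: "1 -0.08 0.05 0 0 0 255;1 -0.08 0.05 0 0 0 255;1 -0.08 0.05 0 0 0 255;1 -0.08 0.05 0 0 0 255;1 -0.08 0.05 0 0 0 255;1 -0.08 0.05 0 0 0 255;1 -0.08 0.05 0 0 0 255;1 -0.08 0.05 0 0 0 255"

```text
time: 13.25
position: [0.5624, 0.162, 0.1609]
tool_rot: [1.906, 1.742, -0.691]
ft_force: [-3.8, 3.0, 2.8]
grip_width: 0.308
grip_force: 20.0
```

Emit:
move_arm:
  increments: "0.5 -0.04 0 0 0 0 255;0.5 -0.04 0 0 0 0 255;0.5 -0.04 0 0 0 0 255;0.5 -0.04 0 0 0 0 255;0.5 -0.04 0 0 0 0 255;0.5 -0.04 0 0 0 0 255;0.5 -0.04 0 0 0 0 255;0.5 -0.04 0 0 0 0 255"

```text
time: 13.92
position: [0.5663, 0.1616, 0.1609]
tool_rot: [1.906, 1.742, -0.692]
ft_force: [-3.7, 3.1, 3.3]
grip_width: 0.305
grip_force: 20.0
```

Knob x is about −0.7 and still free.

Emit:
move_arm:
  increments: "0.4 -0.03 0 0 0 0 255;0.4 -0.03 0 0 0 0 255;0.4 -0.03 0 0 0 0 255;0.4 -0.03 0 0 0 0 255;0.4 -0.03 0 0 0 0 255;0.4 -0.03 0 0 0 0 255;0.4 -0.03 0 0 0 0 255;0.4 -0.03 0 0 0 0 255"

```text
time: 14.58
position: [0.5694, 0.1612, 0.1609]
tool_rot: [1.906, 1.742, -0.692]
ft_force: [-3.9, 1.8, 2.6]
grip_width: 0.306
grip_force: 20.0
```

Emit:
move_arm:
  increments: "0.4 -0.03 0 0 0 0 255;0.4 -0.03 0 0 0 0 255;0.4 -0.03 0 0 0 0 255;0.4 -0.03 0 0 0 0 255;0.4 -0.03 0 0 0 0 255;0.4 -0.03 0 0 0 0 255;0.4 -0.03 0 0 0 0 255;0.4 -0.03 0 0 0 0 255"

```text
time: 15.25
position: [0.5718, 0.161, 0.161]
tool_rot: [1.906, 1.742, -0.694]
ft_force: [-7.1, 2.5, 4.9]
grip_width: 0.304
grip_force: 20.0
```

Stop felt at knob x ≈ +5, which agrees with an 8 mm offset. Crossing back.

Emit:
move_arm:
  increments: "-0.05 -0.6 0 0 0 0 255;-0.05 -0.6 0 0 0 0 255;-0.05 -0.6 0.05 0 0 0 255;-0.05 -0.6 0.05 0 0 0 255;-0.05 -0.6 0.05 0 0 0 255;-0.05 -0.6 0.05 0 0 0 255;-0.05 -0.6 0.05 0 0 0 255;-0.05 -0.6 0.05 0 0 0 255"

```text
time: 15.92
position: [0.5714, 0.1571, 0.1613]
tool_rot: [1.906, 1.744, -0.692]
ft_force: [-6.5, 5.2, 4.2]
grip_width: 0.305
grip_force: 20.0
```

```bash
python3 - <<'E'
from h import *
st()
E
```

```text
t 15.92 tcp [0.5714 0.1571 0.1613] grip_sh [  4.8 163.4 175.7] F [-6.5  5.2  4.2] w 0.305 gf 20.0
q [-0.19  0.63 -0.63  1.43  0.77  1.79 -0.98] toolz [-0.056 -0.64  -0.766] tooly [ 0.996 -0.088  0.001] turn to lean deg [0.  0.1 0.3]
```

Emit:
move_arm:
  increments: "-0.05 -0.7 0 0 0 0 255;-0.05 -0.7 0 0 0 0 255;-0.05 -0.7 0 0 0 0 255;-0.05 -0.7 0 0 0 0 255;-0.05 -0.7 0 0 0 0 255;-0.05 -0.7 0 0 0 0 255;-0.05 -0.7 0 0 0 0 255;-0.05 -0.7 0 0 0 0 255"

```text
time: 16.58
position: [0.5712, 0.1518, 0.1616]
tool_rot: [1.906, 1.744, -0.691]
ft_force: [-7.5, 5.0, 5.8]
grip_width: 0.306
grip_force: 20.0
```

Emit:
move_arm:
  increments: "-0.1 -1.2 0 0 0 0 255;-0.1 -1.2 0 0 0 0 255;-0.1 -1.2 0 0 0 0 255;-0.1 -1.2 0 0 0 0 255;-0.1 -1.2 0 0 0 0 255;-0.1 -1.2 0 0 0 0 255;-0.1 -1.2 0 0 0 0 255;-0.1 -1.2 0 0 0 0 255"

```text
time: 17.25
position: [0.5705, 0.1424, 0.1617]
tool_rot: [1.906, 1.744, -0.69]
ft_force: [-6.4, 6.6, 5.5]
grip_width: 0.305
grip_force: 20.0
```

Emit:
move_arm:
  increments: "-0.1 -1.2 -0.05 0 0 0 255;-0.1 -1.2 -0.05 0 0 0 255;-0.1 -1.2 -0.05 0 0 0 255;-0.1 -1.2 -0.05 0 0 0 255;-0.1 -1.2 -0.05 0 0 0 255;-0.1 -1.2 -0.05 0 0 0 255;-0.1 -1.2 -0.1 0 0 0 255;-0.1 -1.2 -0.1 0 0 0 255"

```text
time: 17.92
position: [0.5711, 0.1311, 0.1612]
tool_rot: [1.906, 1.741, -0.69]
ft_force: [-2.5, 2.2, 4.4]
grip_width: 0.305
grip_force: 20.0
```

```bash
python3 - <<'E'
from h import *
st()
E
```

```text
t 17.92 tcp [0.5711 0.1311 0.1612] grip_sh [  6.6 137.4 175.5] F [-2.5  2.2  4.4] w 0.305 gf 20.0
q [-0.15  0.6  -0.63  1.47  0.78  1.76 -0.96] toolz [-0.053 -0.641 -0.765] tooly [ 0.996 -0.089  0.005] turn to lean deg [0.1 0.3 0.3]
```

Released past the corner. Another 4.8 mm in −y.

Emit:
move_arm:
  increments: "-0.05 -0.6 -0.05 0 0 0 255;-0.05 -0.6 -0.05 0 0 0 255;-0.05 -0.6 -0.05 0 0 0 255;-0.05 -0.6 -0.05 0 0 0 255;-0.05 -0.6 -0.05 0 0 0 255;-0.05 -0.6 -0.05 0 0 0 255;-0.05 -0.6 -0.05 0 0 0 255;-0.05 -0.6 -0.05 0 0 0 255"

```text
time: 18.58
position: [0.5704, 0.1263, 0.1607]
tool_rot: [1.906, 1.741, -0.691]
ft_force: [-0.8, 2.1, 5.0]
grip_width: 0.305
grip_force: 20.0
```

```bash
python3 - <<'E'
from h import *
st()
E
```

```text
t 18.58 tcp [0.5704 0.1263 0.1607] grip_sh [  6.3 132.6 175. ] F [-0.8  2.1  5. ] w 0.305 gf 20.0
q [-0.14  0.59 -0.63  1.48  0.78  1.76 -0.96] toolz [-0.054 -0.641 -0.765] tooly [ 0.996 -0.089  0.004] turn to lean deg [0.1 0.2 0.3]
```

Emit:
move_arm:
  increments: "1.25 -0.1 0 0 0 0 255;1.25 -0.1 0 0 0 0 255;1.25 -0.1 0 0 0 0 255;1.25 -0.1 -0.05 0 0 0 255;1.25 -0.1 -0.05 0 0 0 255;1.25 -0.1 -0.05 0 0 0 255;1.25 -0.1 -0.1 0 0 0 255;1.25 -0.1 -0.1 0 0 0 255"

```text
time: 19.25
position: [0.5794, 0.1255, 0.1598]
tool_rot: [1.906, 1.742, -0.694]
ft_force: [-3.4, 0.8, 2.2]
grip_width: 0.303
grip_force: 20.0
```

Emit:
move_arm:
  increments: "1.25 -0.1 -0.15 0 0 0 255;1.25 -0.1 -0.15 0 0 0 255;1.25 -0.1 -0.15 0 0 0 255;1.25 -0.1 -0.15 0 0 0 255;1.25 -0.1 -0.15 0 0 0 255;1.25 -0.1 -0.2 0 0 0 255;1.25 -0.1 -0.2 0 0 0 255;1.25 -0.1 -0.2 0 0 0 255"

```text
time: 19.92
position: [0.5899, 0.1248, 0.1585]
tool_rot: [1.906, 1.742, -0.692]
ft_force: [-4.0, 0.9, 2.4]
grip_width: 0.305
grip_force: 20.0
```

```bash
python3 - <<'E'
from h import *
st()
E
```

```text
t 19.92 tcp [0.5899 0.1248 0.1585] grip_sh [ 25.9 132.8 172.8] F [-4.   0.9  2.4] w 0.305 gf 20.0
q [-0.14  0.62 -0.62  1.43  0.79  1.76 -0.94] toolz [-0.055 -0.641 -0.765] tooly [ 0.996 -0.089  0.003] turn to lean deg [0.1 0.1 0.3]
```

Emit:
move_arm:
  increments: "1.25 -0.1 -0.2 0 0 0 255;1.25 -0.1 -0.25 0 0 0 255;1.25 -0.1 -0.25 0 0 0 255;1.25 -0.1 -0.25 0 0 0 255;1.25 -0.1 -0.25 0 0 0 255;1.25 -0.1 -0.3 0 0 0 255;1.25 -0.1 -0.3 0 0 0 255;1.25 -0.1 -0.3 0 0 0 255"

```text
time: 20.58
position: [0.6, 0.1241, 0.1564]
tool_rot: [1.906, 1.742, -0.692]
ft_force: [-3.6, 0.0, 2.7]
grip_width: 0.306
grip_force: 20.0
```

Emit:
move_arm:
  increments: "1 -0.08 -0.25 0 0 0 255;1 -0.08 -0.25 0 0 0 255;1 -0.08 -0.3 0 0 0 255;1 -0.08 -0.3 0 0 0 255;1 -0.08 -0.3 0 0 0 255;1 -0.08 -0.3 0 0 0 255;1 -0.08 -0.3 0 0 0 255;1 -0.08 -0.3 0 0 0 255"

```text
time: 21.25
position: [0.608, 0.1236, 0.1541]
tool_rot: [1.906, 1.742, -0.692]
ft_force: [-3.0, 0.7, 1.9]
grip_width: 0.303
grip_force: 20.0
```

```bash
python3 - <<'E'
from h import *
st()
E
```

```text
t 21.25 tcp [0.608  0.1236 0.1541] grip_sh [ 44.  133.1 168.4] F [-3.   0.7  1.9] w 0.303 gf 20.0
q [-0.15  0.65 -0.61  1.39  0.81  1.76 -0.92] toolz [-0.055 -0.641 -0.766] tooly [ 0.996 -0.089  0.003] turn to lean deg [0.  0.2 0.3]
```

Emit:
move_arm:
  increments: "0.6 -0.05 -0.2 0 0 0 255;0.6 -0.05 -0.2 0 0 0 255;0.6 -0.05 -0.2 0 0 0 255;0.6 -0.05 -0.2 0 0 0 255;0.6 -0.05 -0.2 0 0 0 255;0.6 -0.05 -0.2 0 0 0 255;0.6 -0.05 -0.2 0 0 0 255;0.6 -0.05 -0.2 0 0 0 255"

```text
time: 21.92
position: [0.6127, 0.1233, 0.1527]
tool_rot: [1.906, 1.742, -0.692]
ft_force: [-3.3, 1.7, 0.1]
grip_width: 0.304
grip_force: 20.0
```

Emit:
move_arm:
  increments: "0.3 -0.03 -0.1 0 0 0 255;0.3 -0.03 -0.1 0 0 0 255;0.3 -0.03 -0.1 0 0 0 255;0.3 -0.03 -0.1 0 0 0 255;0.3 -0.03 -0.1 0 0 0 255;0.3 -0.03 -0.1 0 0 0 255;0.3 -0.03 -0.1 0 0 0 255;0.3 -0.03 -0.1 0 0 0 255"

```text
time: 22.58
position: [0.6152, 0.1228, 0.1519]
tool_rot: [1.906, 1.742, -0.692]
ft_force: [-3.7, 1.8, 1.7]
grip_width: 0.307
grip_force: 20.0
```

Knob x is about 51.3 and still free.

Emit:
move_arm:
  increments: "0.35 -0.03 -0.12 0 0 0 255;0.35 -0.03 -0.12 0 0 0 255;0.35 -0.03 -0.12 0 0 0 255;0.35 -0.03 -0.12 0 0 0 255;0.35 -0.03 -0.12 0 0 0 255;0.35 -0.03 -0.12 0 0 0 255;0.35 -0.03 -0.12 0 0 0 255;0.35 -0.03 -0.12 0 0 0 255"

```text
time: 23.25
position: [0.6171, 0.1226, 0.1513]
tool_rot: [1.906, 1.742, -0.694]
ft_force: [-6.8, 1.6, 4.9]
grip_width: 0.305
grip_force: 20.0
```

```bash
python3 - <<'E'
from h import *
st()
E
```

```text
t 23.25 tcp [0.6171 0.1226 0.1513] grip_sh [ 53.2 132.9 165.6] F [-6.8  1.6  4.9] w 0.305 gf 20.0
q [-0.15  0.67 -0.6   1.37  0.82  1.77 -0.91] toolz [-0.056 -0.642 -0.765] tooly [ 0.996 -0.089  0.001] turn to lean deg [0.1 0.1 0.3]
```

Home at the stop. Next I open the gripper and back out.

Emit:
move_arm:
  increments: "-0.5 0 0 0 0 0 150;0 0 0 0 0 0 60;0 0 0 0 0 0 60;0 0 0 0 0 0 60;0 0 0 0 0 0 60;0 0 0 0 0 0 60;0 0 0 0 0 0 60;0 0 0 0 0 0 60"

```text
time: 23.92
position: [0.6175, 0.1225, 0.1508]
tool_rot: [1.906, 1.742, -0.692]
ft_force: [0.3, 0.3, -0.1]
grip_width: 0.748
grip_force: 0.0
```

Emit:
move_arm:
  increments: "0.3 4 5 0 0 0 60;0.6 7 8.4 0 0 0 60;1 12 14 0 0 0 60;1 14 17 0 0 0 60;1 14 17 0 0 0 60;1 14 17 0 0 0 60;1 10 24 0 0 0 60;0 0 30 0 0 0 60"

```text
time: 24.58
position: [0.6223, 0.201, 0.2827]
tool_rot: [1.902, 1.749, -0.693]
ft_force: [0.1, 0.7, -0.2]
grip_width: 0.762
grip_force: 0.0
```

```bash
python3 - <<'E'
from h import *
st(0)
for n in("top","scene"):
    p=ctrl.get_image(n)
    c=cloud(p).reshape(-1,3);f=p["frame"].reshape(-1,3).astype(int)
    m=(f[:,0]>110)&(f[:,1]<60)&(f[:,2]<60)&(c[:,1]>.11)&(c[:,1]<.18)&(abs(c[:,0]-.58)<.1)&(c[:,2]>.13)
    q=c[m];print(len(q),sh(q.mean(0)))
E
```

```text
t 24.58 tcp [0.6223 0.201  0.2827] grip_sh [ 51.8 211.3 297. ] F [ 0.1  0.7 -0.2] w 0.762 gf 0.0
q [-0.3   0.68 -0.59  1.08  0.81  2.02 -0.81] toolz [-0.055 -0.64  -0.766] tooly [ 0.996 -0.084 -0.001] turn to lean deg [39.8 -3.4  0. ]
35 [ 49.30623817 133.46205387 175.37502923]
55 [ 59.90027836 135.02851958 173.66349246]
```

Lever parked, with the knob at x ≈ 53. Next the arm goes upright and high over to the pad, fingers shut.

Emit:
move_arm:
  increments: "0 5 10 5.5 -0.46 0 255;-2 0 20 5.5 -0.46 0 255;-2 0 25 5.5 -0.46 0 255;-2 0 25 5.5 -0.46 0 255;-2 -5 25 5.5 -0.46 0 255;-2 -20 25 5.5 -0.46 0 255;-2 -35 15 5.5 -0.46 0 255;-2 -40 0 1.3 -0.1 0 255"

```text
time: 25.35
position: [0.61, 0.1016, 0.4342]
tool_rot: [2.316, 2.117, 0.013]
ft_force: [0.3, -0.8, 0.3]
grip_width: 0.243
grip_force: 0.0
```

Emit:
move_arm:
  increments: "-5 -41 0 0 0 0 255;-5 -41 0 0 0 0 255;-5 -41 0 0 0 0 255;-5 -41 0 0 0 0 255;-5 -41 0 0 0 0 255;-5 -41 0 0 0 0 255;-5 -41 0 0 0 0 255;-5 -41 0 0 0 0 255"

```text
time: 26.02
position: [0.5687, -0.2268, 0.4293]
tool_rot: [2.317, 2.12, -0.004]
ft_force: [1.6, 0.3, -0.2]
grip_width: 0.008
grip_force: 0.0
```

```bash
python3 - <<'E'
from h import *
s,g,M=st(0);print("to pad",(wo([35,-292,191])-s["position"])*1000)
p=ctrl.get_image("top")
c=cloud(p).reshape(-1,3);f=p["frame"].reshape(-1,3).astype(int)
m=(f[:,0]>150)&(f[:,1]>130)&(f[:,2]<80)&(c[:,2]>.15)&(abs(c[:,0]-.565)<.05)&(abs(c[:,1]+.28)<.05)
print(m.sum(),c[m].mean(0))
E
```

```text
t 26.02 tcp [ 0.5687 -0.2268  0.4293] grip_sh [  34.2 -231.4  448. ] F [ 1.6  0.3 -0.2] w 0.008 gf 0.0
q [ 0.77  0.28 -0.59  1.14  0.16  1.77  0.14] toolz [-0.001 -0.003 -1.   ] tooly [ 0.996 -0.089 -0.001] turn to lean deg [ 0.2 -0.   0.3]
to pad [  -4.21194277  -60.42287024 -238.27526962]
0 [nan nan nan]<stdin>:6: RuntimeWarning: Mean of empty slice.
  ret = um.true_divide(
```

Emit:
move_arm:
  increments: "-1 -12 -30 0 0 0 255;-1 -12 -35 0 0 0 255;-1 -12 -35 0 0 0 255;-1 -12 -35 0 0 0 255;0 -8 -35 0 0 0 255;0 -4 -26 0 0 0 255;0 -1 -18 0 0 0 255;0 0 -8 0 0 0 255"

```text
time: 26.73
position: [0.5638, -0.2858, 0.2032]
tool_rot: [-2.315, -2.117, 0.007]
ft_force: [0.1, -1.1, 0.6]
grip_width: 0.001
grip_force: 0.0
```

```bash
python3 - <<'E'
from h import *
s,g,M=st(0);print("to pad",(wo([35,-292,191])-s["position"])*1000)
p=ctrl.get_image("scene")
im=p["frame"][110:240,80:240];cv2.imwrite("pics/c3.png",cv2.resize(im,None,fx=4.5,fy=4.5,interpolation=2)[...,::-1])
E
```

```text
t 26.73 tcp [ 0.5638 -0.2858  0.2032] grip_sh [  34.3 -290.7  221.9] F [ 0.1 -1.1  0.6] w 0.001 gf 0.0
q [ 0.86  0.35 -0.55  1.5   0.18  1.35  0.21] toolz [-0.006  0.    -1.   ] tooly [ 0.996 -0.089 -0.006] turn to lean deg [-0.  -0.3  0.3]
to pad [  0.65766809  -1.37235699 -12.17490423]
```

View pics/c3.png

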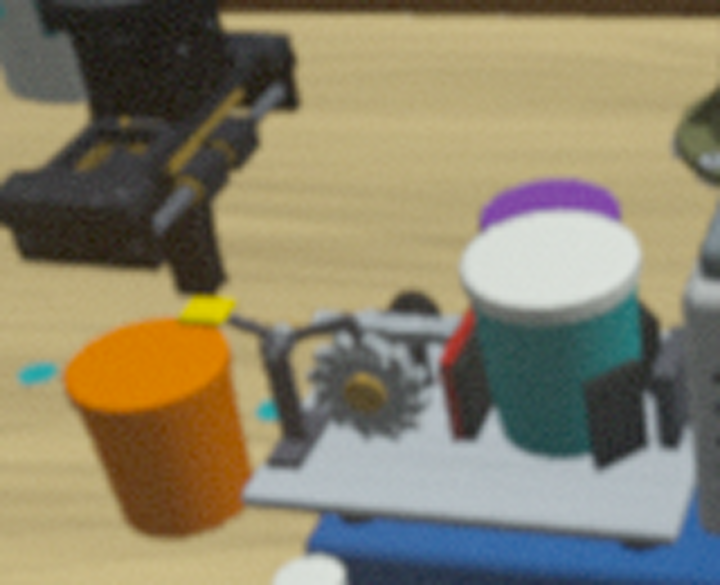

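Shut fingers (tips at 200,290) stand right over the yellow pad (207,310). Pressing to about 13 mm.

Emit:
move_arm:
  increments: "0 -1 -4 0 0 0 255;0 0 -4 0 0 0 255;0 0 -4 0 0 0 255;0 0 -3 0 0 0 255;0 0 -3 0 0 0 255;0 0 -3 0 0 0 255;0 0 -3 0 0 0 255;0 0 -1.5 0 0 0 255"

```text
time: 27.45
position: [0.5658, -0.2904, 0.1832]
tool_rot: [2.316, 2.114, -0.006]
ft_force: [-1.8, -4.3, 6.9]
grip_width: 0.005
grip_force: 3.9
```

Emit:
move_arm:
  increments: "0 0 0 0 0 0 255;0 0 0 0 0 0 255;0 0 0 0 0 0 255;0 0 0 0 0 0 255;0 0 0 0 0 0 255;0 0 0 0 0 0 255;0 0 0 0 0 0 255;0 0 0 0 0 0 255"

```text
time: 28.12
position: [0.5658, -0.2904, 0.1834]
tool_rot: [2.316, 2.113, -0.006]
ft_force: [-0.8, -3.3, 6.8]
grip_width: 0.007
grip_force: 3.5
```

Emit:
move_arm:
  increments: "0 0 -2 0 0 0 255;0 0 -2 0 0 0 255;0 0 -2 0 0 0 255;0 0 0 0 0 0 255;0 0 0 0 0 0 255;0 0 0 0 0 0 255;0 0 0 0 0 0 255;0 0 0 0 0 0 255"

```text
time: 28.78
position: [0.5657, -0.2914, 0.1777]
tool_rot: [2.316, 2.112, -0.007]
ft_force: [-2.1, -5.4, 7.8]
grip_width: 0.003
grip_force: 4.4
```

```bash
python3 - <<'E'
from h import *
st(0)
p=ctrl.get_image("scene")
im=p["frame"][110:240,80:240];cv2.imwrite("pics/c4.png",cv2.resize(im,None,fx=4.5,fy=4.5,interpolation=2)[...,::-1])
E
```

```text
t 28.78 tcp [ 0.5657 -0.2914  0.1777] grip_sh [  36.6 -296.   196.4] F [-2.1 -5.4  7.8] w 0.003 gf 4.4
q [ 0.86  0.36 -0.54  1.54  0.2   1.29  0.2 ] toolz [ 0.002 -0.009 -1.   ] tooly [ 0.996 -0.092  0.002] turn to lean deg [0.5 0.1 0.5]
```

View pics/c4.png

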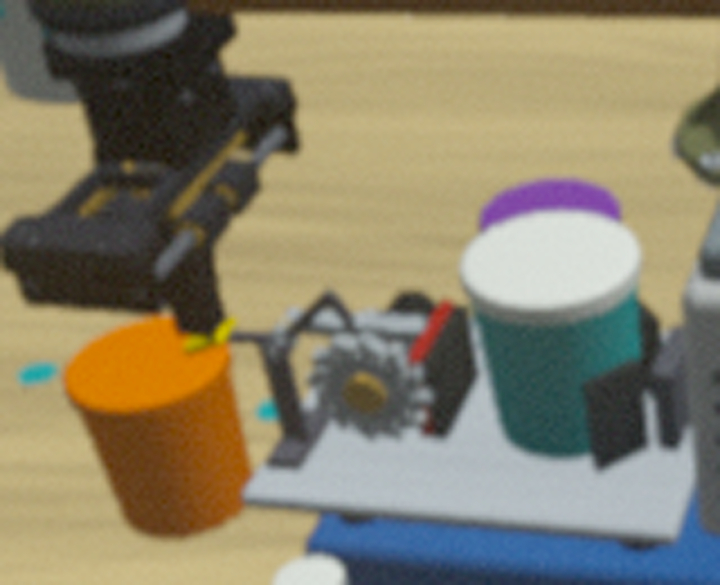

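The pawl is lifted and the red jaw has come away from the tub (now at about 435,330). Hold on.

Emit:
move_arm:
  increments: "0 0 0 0 0 0 255;0 0 0 0 0 0 255;0 0 0 0 0 0 255;0 0 0 0 0 0 255;0 0 0 0 0 0 255;0 0 0 0 0 0 255;0 0 0 0 0 0 255;0 0 0 0 0 0 255"

```text
time: 29.5
position: [0.5657, -0.2915, 0.1777]
tool_rot: [2.316, 2.112, -0.007]
ft_force: [-1.9, -5.6, 8.3]
grip_width: 0.005
grip_force: 4.4
```

Emit:
move_arm:
  increments: "0 0 0 0 0 0 255;0 0 0 0 0 0 255;0 0 0 0 0 0 255;0 0 0 0 0 0 255;0 0 0 0 0 0 255;0 0 0 0 0 0 255;0 0 0 0 0 0 255;0 0 0 0 0 0 255"

```text
time: 30.17
position: [0.5657, -0.2915, 0.1777]
tool_rot: [2.316, 2.112, -0.007]
ft_force: [-0.8, -4.7, 7.7]
grip_width: 0.003
grip_force: 4.4
```

Emit:
move_arm:
  increments: "0 0 0 0 0 0 255;0 0 0 0 0 0 255;0 0 0 0 0 0 255;0 0 0 0 0 0 255;0 0 0 0 0 0 255;0 0 0 0 0 0 255;0 0 0 0 0 0 255;0 0 0 0 0 0 255"

```text
time: 30.83
position: [0.5657, -0.2915, 0.1777]
tool_rot: [2.316, 2.112, -0.007]
ft_force: [-2.2, -5.4, 7.2]
grip_width: 0.005
grip_force: 4.4
```

Emit:
move_arm:
  increments: "0 0 0 0 0 0 255;0 0 0 0 0 0 255;0 0 0 0 0 0 255;0 0 0 0 0 0 255;0 0 0 0 0 0 255;0 0 0 0 0 0 255;0 0 0 0 0 0 255;0 0 0 0 0 0 255"

```text
time: 31.5
position: [0.5657, -0.2915, 0.1777]
tool_rot: [2.316, 2.112, -0.007]
ft_force: [-2.0, -4.9, 7.6]
grip_width: 0.007
grip_force: 4.4
```

Emit:
move_arm:
  increments: "0 0 3 0 0 0 255;0 0 5 0 0 0 255;0 0 5 0 0 0 255;0 0 5 0 0 0 255;0 0 10 0 0 0 255;0 0 20 0 0 0 255;0 0 30 0 0 0 255;0 0 30 0 0 0 255"

```text
time: 32.17
position: [0.5646, -0.287, 0.2831]
tool_rot: [-2.317, -2.119, 0.005]
ft_force: [0.7, -0.7, 1.2]
grip_width: 0.002
grip_force: 0.0
```

```bash
python3 - <<'E'
from h import *
st(0)
p=ctrl.get_image("scene")
im=p["frame"][110:250,70:345];cv2.imwrite("pics/c5.png",cv2.resize(im,None,fx=2.9,fy=2.9,interpolation=2)[...,::-1])
t=ctrl.get_image("top")
for k,q in(("scene",p),("top",t)):
    c=cloud(q).reshape(-1,3);f=q["frame"].reshape(-1,3)
    m=(c[:,2]>.21)&(c[:,2]<.235)&(c[:,1]<-.03)&(c[:,1]>-.16)&(f.min(1)>120)
    print(k,cv2.minAreaRect((c[m][:,:2]*1000).astype(np.float32)),c[m].mean(0))
    y=(f[:,0]>150)&(f[:,1]>130)&(f[:,2]<80)&(c[:,2]>.15)&(abs(c[:,0]-.56)<.06);print('pad',y.sum(),c[y].mean(0))
E
```

```text
t 32.17 tcp [ 0.5646 -0.287   0.2831] grip_sh [  35.2 -291.7  301.8] F [ 0.7 -0.7  1.2] w 0.002 gf 0.0
q [ 0.86  0.31 -0.56  1.38  0.17  1.49  0.22] toolz [-0.004 -0.001 -1.   ] tooly [ 0.996 -0.089 -0.004] turn to lean deg [ 0.  -0.2  0.3]
scene ((546.6431884765625, -93.32875061035156), (96.5737075805664, 94.72054290771484), 76.81349182128906) [ 0.55204783 -0.0916142   0.21931763]
pad 65 [ 0.56659495 -0.28619257  0.19077179]
top ((544.3905639648438, -92.56327819824219), (97.87213134765625, 97.57926940917969), 23.821176528930664) [ 0.54349047 -0.09249831  0.21826784]
pad 52 [ 0.56302948 -0.28769124  0.19019178]
```

View pics/c5.png

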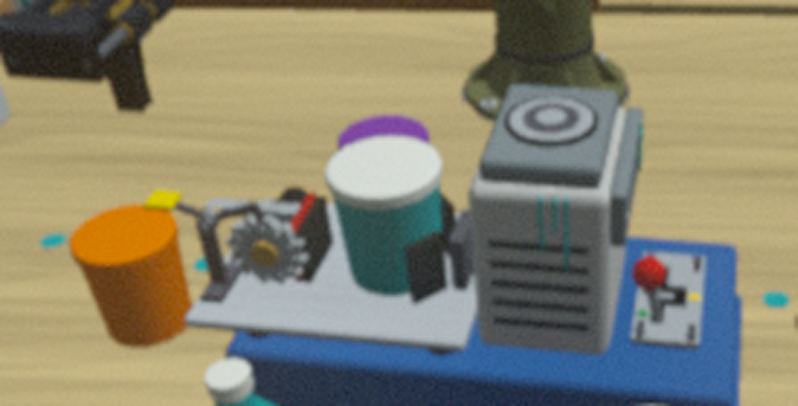

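The pad is back at its rest height, so the pawl is down. The jaw (310,220) stands well off the tub, the lever is parked (650,272), and the tub has not moved. Handing in.

```bash
python3 -c "
from bench import ctrl
print(ctrl.close_job())"
```

```text
the job is handed in; nothing more can be done
None
```

I handed the job in at about 32 s: the lever is home in park, the jaw is sprung back, the pawl is down on the wheel and the tub hasn't moved; the judge returned no verdict.

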